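# Point out the kettle's water window, then shut its lid

## Robot

A 6-joint arm with a two-finger parallel gripper is mounted at the origin on a cart in front of the work surface, level with it; the furniture and walls round the work are solid. World frame = base frame: x ahead of the robot, y to its left, z up, the work surface at z = 0. Lengths are in m, angles in rad, forces in N, time in s.
With the tool pointing down it reaches from about 0.35 to 0.975 m from the base axis. Payload 4.9 kg.
Tool frame: the origin (TCP) lies at the very end of the fingers, on their centre line; the grasp point (between the pads) lies 19 mm behind it; z points along the fingers, y is the line along which they close (so a half turn about z gives the same grasp; the last joint's range is limited). The gripper opens to 85 mm and grips with 20 to 120 N. Pads are 22 mm wide; open, the fingers measure 114 mm over their backs; the gripper's body (76 mm by 85 mm) begins 54 mm behind the grasp point. The pads swing forward as they close: fully open they stand 13 mm farther back than shut.
Start: joints at [1.077, 0.053, 1.613, -0, 1.476, -0.119], TCP at [0.229, 0.582, 0.231] pointing down, gripper open.
Joint ranges: [-3.01, 3.01], [-1.01, 2.22], [0.06, 2.58], [-1.02, 4.17], [0.09, 2.62], [-3.14, 3.14]. Speed limits (rad/s): [2.57, 2.57, 3.14, 3.14, 3.14, 3.14].

## Interface

Orientations are given as a unit quaternion [w, x, y, z].
In Python, from plant import manip gives the robot as it stands.
- The arm moves only by the tool play_rows, never from a script. Its argument "series" is a list that holds one entry, the list of rows, each a list of 7 numbers: the shift along the world's x, y, z in m, then the turn, a rotation vector about the world's x, y, z in degrees, then the opening, from 0 (shut) to 1 (fully open). In form: [[[dx, dy, dz, rx, ry, rz, grip], ...]]. A call has 1 to 10 rows; each row shifts and turns the commanded pose from where the row before left it; what a row does not reach is not made up. A row lasts 1/10 s, in which the tool goes at most 50 mm and 8.59 degrees, less where a joint would pass 70% of its speed; a pose out of reach is approached as far as the arm can. A call with a gripper value outside its range is refused whole. The fingers move at their own pace and stop on an object; the grip force is fixed at half the most. Time passes only in rows, so rows that do not move let the fingers close. It gives the time, the measured TCP pose, the force, the opening and the grip force at its end, in the units of the state.
- manip.state(): the state, without advancing time (a new reading comes with each control period).
- manip.grab_frame(name): name is "side" or "top"; returns a dict with "frame" (480x640x3 uint8, blue, green, red), "mtx" (3x3 intrinsics, pixels), "R" (3x3) and "t" (3): a world point X has camera coordinates R X + t. Camera axes: x right, y down, z forward; pixel columns grow to the right and rows downward; lengths in m; the calibration is good to about 2 mm. A picture is of the moment at which its call begins. There is no depth.
- manip.job_done(): hands the job in; it is judged then, once.
The state is a dict: "time": time; "joint_pos": joint angles; "joint_vel": joint speeds; "joint_efforts": joint torques, N m; "tool_pos": TCP position; "tool_rot": TCP orientation; "contact_force": force on the tool from outside, world axes, zero at the start; "ft_torque": the same for the moment, N m; "gripper_width": opening from 0.0 (shut) to 1.0 (fully open); "grasp_force": force on a finger pad.
Only numpy, scipy, OpenCV 4.12 (cv2) and the standard library are available. Lean on these libraries where they do the work, as an engineer would, in place of code of your own. Each camera call takes 0.05 s, during which the arm holds its last target. There are 200 camera calls.

## Task

The kettle in the middle of the worktop has just been filled and stands on its power base with the lid still up. First point at its water-level window so that I can check the level: hold the fingertips just in front of the middle of the window, a few centimetres away and without touching the kettle, and keep them still there for two seconds. Then gently push the lid shut, all the way down, with the fingertips or the outside of the fingers, and move clear; do not grasp, lift or shove the kettle, and leave everything else where it stands.

Things in the scene. Friction and masses are not known exactly. Their poses are not given: they have to be found in the camera images.
- kettle: red jug kettle with its lid up (not the shut one at the far left), loose, 1 kg, 160 mm across, 215 mm high, on a base 21 mm thick. Origin: on the underside, 30 mm from the body's axis towards the handle. z up; +y to the spout (tip at 113 mm), -y to the loop handle, which reaches 112 mm out, its top level with the shut lid; the water window is on the -x side, towards the robot
- water_window (a point): middle of the tall narrow dark water-level window with scale marks, on the side of the kettle's body; the window is about 27 mm wide and 105 mm high. The point lies on the wall; axes as the kettle's, so the window looks along -x
- lid_hinge (a point): middle of the lid's hinge line (along the kettle's x) at the top of the kettle, next to the handle; axes as the kettle's, 8 mm below the top face of the shut lid
- kettle_lid (a joint): angle of the round lid in rad: 0 shut (level), 1.4 fully open, nearly upright. The lid is a disc 110 mm across and 18 mm thick; it reaches 106 mm from the hinge line, towards the spout when shut, up when open. Open, its outer (top) face looks towards the handle. Its stiff hinge keeps it where it is left; about 1 N at the rim moves it
- mug_tea: plain straight mug, 81 mm wide, 101 mm high, with handle (bystander), loose; origin under its middle, on the worktop
- mug_clean: white mug with a leaf pattern, 92 mm wide, 95 mm high, with handle (bystander), loose; origin under its middle, on the worktop
- tea_box: cardboard box of tea bags, 72 x 135 x 78 mm (bystander), loose; origin under its middle, on the worktop
- tumbler: clear drinking glass, 80 mm wide, 91 mm high (bystander), loose; origin under its middle, on the worktop
- egg_box: closed cardboard egg box, 106 x 155 x 72 mm (bystander), loose; origin under its middle, on the worktop

How it is judged:
On the way, in this order (a step that is already met when the one before it is completed fails the run):
1. the fingertips dwell just in front of the water window, touching nothing of the kettle, lid still up, for 1.5 s (x of the grasp point in the frame of water_window between -0.085 and -0.012 m and y of the grasp point in the frame of water_window between -0.025 and 0.025 m and z of the grasp point in the frame of water_window between -0.04 and 0.06 m and contact force between each of the arm, the fingers and kettle below 0.1 N and value of joint kettle_lid above 0.9 rad), for 1.5 s.
2. the lid is shut (value of joint kettle_lid below 0.03 rad), for 0.2 s.
At the end, for the whole second after the job is handed in: the lid is shut (within 0.035 rad of level, about 3 mm at its rim), and the kettle stands upright and at rest on its base within 25 mm of where it was; no bystander has moved by more than 30 mm (value of joint kettle_lid below 0.035 rad and distance of kettle from where it was at the start of the episode below 0.025 m and angle between kettle's own z axis and vertical below 0.05 rad and linear speed of kettle below 0.02 m/s and not (distance of mug_tea from where it was at the start of the episode above 0.03 m) and not (distance of mug_clean from where it was at the start of the episode above 0.03 m) and not (distance of tea_box from where it was at the start of the episode above 0.03 m) and not (distance of tumbler from where it was at the start of the episode above 0.03 m) and not (distance of egg_box from where it was at the start of the episode above 0.03 m)); the robot touches nothing.
It fails at once if the kettle is shoved by more than 25 mm, lifted or tipped (distance of kettle from where it was at the start of the episode above 0.025 m or angle between kettle's own z axis and vertical above 0.12 rad).
It fails at once if the lid is slammed (turned shut faster than 6 rad/s) (velocity of joint kettle_lid below -6 rad/s).
It fails at once if a bystander is moved by more than 30 mm (distance of any of mug_tea, mug_clean, tea_box, tumbler, egg_box from where it was at the start of the episode above 0.03 m).
It also fails if it takes over 48 s, if anything falls off the work surface, if the arm or the gripper's body presses on something with over 40 N, if the wrist force passes 120 N, or if a joint passes its speed limit or range.

## Working session

There is one attempt and no reset: what is moved stays moved. The work goes in short steps, Python scripts to look and compute and a tool call to move; the robot and the scene stay as the last step left them, time stands still between calls to the robot, and variables do not carry over. Pictures are saved under pics/ and viewed, at most 10 in all, crops included, and the job is handed in when it is done.

Besides the shell and the picture viewer there is one more tool, called as a command line: name --argument value ..., lists and objects as JSON in quotes. play_rows: Moves the arm, as the interface text tells. Its arguments: {"type":"object","properties":{"series":{"type":"array"}},"required":["series"]}

```bash
mkdir -p pics; cat > h.py <<'E'
from plant import manip
import cv2,numpy as np
def grab(n,tag):
    f=manip.grab_frame(n); cv2.imwrite(f'pics/{tag}.png',f['frame']); return f
def ray(f,px):
    R,t,K=map(np.array,(f['R'],f['t'],f['mtx'])); t=t.ravel()
    return -R.T@t, R.T@np.linalg.solve(K,[px[0],px[1],1.])
def onz(f,px,z):
    o,d=ray(f,px); return o+d*(z-o[2])/d[2]
def tri(f,p,g,q):
    o,d=ray(f,p);a,b=ray(g,q)
    s=np.linalg.lstsq(np.c_[d,-b],a-o,rcond=None)[0]
    P,Q=o+s[0]*d,a+s[1]*b
    return (P+Q)/2,np.linalg.norm(P-Q)
def proj(f,X):
    c=np.array(f['mtx'])@(np.array(f['R'])@X+np.array(f['t']).ravel()); return c[:2]/c[2]
E
python3 - <<'E'
from h import *
np.set_printoptions(precision=3,suppress=True)
for n in('side','top'):
    f=grab(n,n+'0'); print(n,ray(f,(320,240)))
print(manip.state())
E
```

```text
side (array([ 0.03 , -0.791,  0.803]), array([ 0.431,  0.721, -0.543]))
top (array([-0.48 , -0.068,  1.488]), array([ 0.625,  0.083, -0.776]))
{'time': 0.1, 'joint_pos': array([ 1.077,  0.053,  1.614,  0.   ,  1.476, -0.119]), 'joint_vel': array([-0.001,  0.   , -0.003,  0.   ,  0.001,  0.001]), 'joint_efforts': array([ -0.   , -39.49 , -37.136,  -0.   ,   0.004,  -0.   ]), 'tool_pos': array([0.229, 0.581, 0.23 ]), 'tool_rot': array([-0.   ,  0.186,  0.982, -0.001]), 'contact_force': array([ 0.607,  0.075, -0.075]), 'ft_torque': array([-0.011, -0.007, -0.012]), 'grasp_force': 0.0, 'gripper_width': 0.9984318786489842}
```

View pics/side0.png

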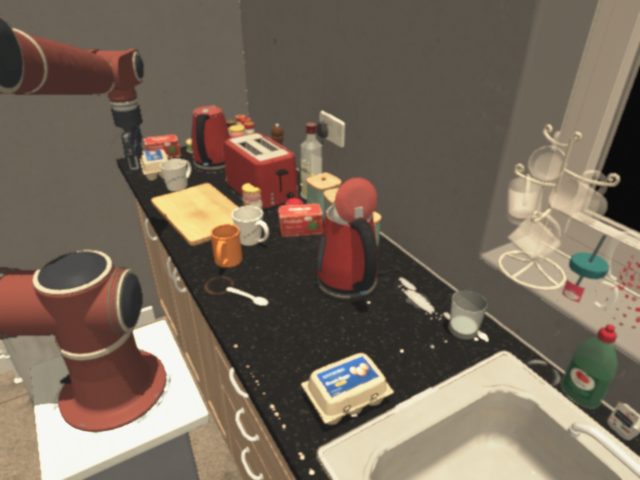

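View pics/top0.png

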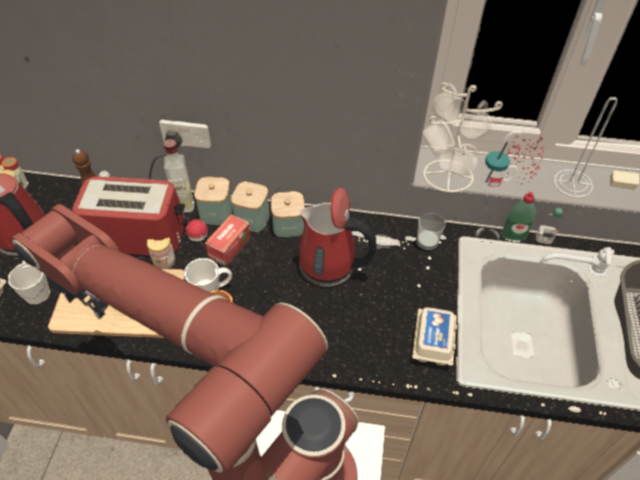

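The side view shows the kettle at about (350,245), with the lid up at (356,200). In the top view it is at (327,250), with the window at (319,260), the handle to the right at (366,243) and the lid at (340,208). I'll zoom in on the kettle in both views.

```bash
python3 - <<'E'
import cv2,numpy as np
a=cv2.imread('pics/side0.png')[170:300,305:395];b=cv2.imread('pics/top0.png')[180:290,285:385]
A=cv2.resize(a,None,fx=4,fy=4,interpolation=2);B=cv2.resize(b,None,fx=4,fy=4,interpolation=2)
o=np.zeros((520,770,3),np.uint8);o[:,:360]=A;o[:440,370:770]=B;cv2.imwrite('pics/crop.png',o)
E
```

```text
(no output)
```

View pics/crop.png

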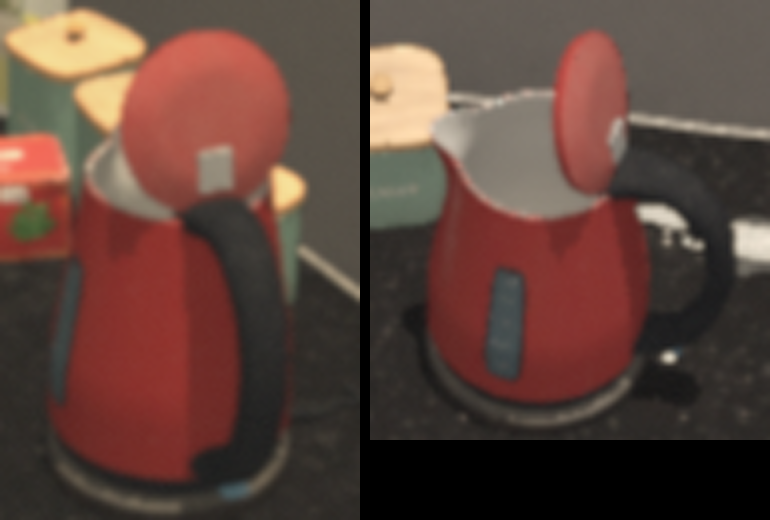

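```bash
python3 - <<'E'
from h import *
np.set_printoptions(precision=3,suppress=True)
f=manip.grab_frame('side');g=manip.grab_frame('top')
for n,s,t in [('win',(66,333),(505,325)),('wtop',(73,265),(510,270)),('wbot',(60,402),(501,380)),('lidc',(206,122),(592,112)),('lidtop',(210,30),(593,32)),('hinge',(215,180),(617,140)),('spout',(88,165),(435,125))]:
    s=(s[0]/4+305,s[1]/4+170);t=((t[0]-370)/4+285,t[1]/4+180)
    print(n,*tri(f,s,g,t))
# body axis: base disc edges at z~.0.01: left/right extremes in both views
print('top base bottom', onz(g,((535-370)/4+285,425/4+180),0.0),'L',onz(g,((418-370)/4+285,330/4+180),0.01),'R',onz(g,((642-370)/4+285,365/4+180),.01))
print('side base bottom',onz(f,(170/4+305,512/4+170),0.0),'L',onz(f,(48/4+305,445/4+170),.01),'R',onz(f,(290/4+305,440/4+170),.01))
for n,px,z in[('orange',(222,297),.1),('cleanmug',(205,270),.095),('box',(233,228),.078),('egg',(437,328),.072),('tumbler',(431,222),.091)]: print(n,onz(g,px,z))
E
```

```text
win [0.552 0.072 0.111] 0.0005232816573895395
wtop [0.557 0.07  0.164] 0.004394962403849482
wbot [0.547 0.073 0.055] 0.003361702034931858
lidc [0.62  0.025 0.268] 0.00014050469983400673
lidtop [0.626 0.029 0.33 ] 0.010933877142844429
hinge [0.618 0.007 0.24 ] 0.006013585507356638
spout [0.622 0.135 0.202] 0.04172807595464222
top base bottom [0.548 0.047 0.   ] L [0.613 0.146 0.01 ] R [ 0.607 -0.024  0.01 ]
side base bottom [ 0.588 -0.004  0.   ] L [0.548 0.088 0.01 ] R [0.694 0.009 0.01 ]
orange [0.4   0.313 0.1  ]
cleanmug [0.484 0.383 0.095]
box [0.66  0.347 0.078]
egg [ 0.41  -0.269  0.072]
tumbler [ 0.766 -0.238  0.091]
```

play_rows --series '[[[0.01,-0.035,0.008,0,0,2.1,0],[0.01,-0.035,0.008,0,0,2.1,0],[0.01,-0.035,0.008,0,0,2.1,0],[0.01,-0.035,0.008,0,0,2.1,0],[0.01,-0.035,0.008,0,0,2.1,0],[0.01,-0.035,0.008,0,0,2.1,0],[0.01,-0.035,0.008,0,0,2.1,0],[0.01,-0.035,0.008,0,0,2.1,0],[0.01,-0.035,0.008,0,0,2.1,0],[0.01,-0.035,0.008,0,0,2.1,0]]]'

```text
time: 1.2
tool_pos: [0.3288, 0.2302, 0.3115]
tool_rot: [0.0, 0.003, 1.0, 0.0]
contact_force: [0.8, 0.2, -0.5]
gripper_width: 0.0
grasp_force: 0.0
```

```bash
python3 - <<'E'
from h import *
np.set_printoptions(precision=3,suppress=True)
f=manip.grab_frame('side');g=manip.grab_frame('top')
S=lambda a,b:(a/4+305,b/4+170)
T=lambda a,b:((a-370)/4+285,b/4+180)
print('spout .22',onz(g,T(435,125),.225),onz(f,S(88,165),.225))
print('handle',onz(g,T(690,185),.2),onz(f,S(255,230),.2), 'outer tri',tri(f,S(265,320),g,T(720,250)))
print('lid edges top L/R', onz(g,T(593,32),.33),'side lid L,R at z .275',onz(f,S(122,115),.275),onz(f,S(290,115),.275))
s=manip.state();print(s['tool_pos'],s['tool_rot'],s['contact_force'])
E
```

```text
spout .22 [0.629 0.133 0.225] [0.572 0.081 0.225]
handle [ 0.625 -0.045  0.2  ] [ 0.642 -0.002  0.2  ] outer tri (array([ 0.594, -0.072,  0.184]), np.float64(0.015418913267501454))
lid edges top L/R [0.633 0.028 0.33 ] side lid L,R at z .275 [0.574 0.047 0.275] [ 0.661 -0.003  0.275]
[0.33  0.229 0.313] [0.002 0.007 1.    0.   ] [0.339 0.239 0.803]
```

play_rows --series '[[[0.013,-0.0155,-0.018,0,-3.5,0,0],[0.013,-0.0155,-0.018,0,-3.5,0,0],[0.013,-0.0155,-0.018,0,-3.5,0,0],[0.013,-0.0155,-0.018,0,-3.5,0,0],[0.013,-0.0155,-0.018,0,-3.5,0,0],[0.013,-0.0155,-0.018,0,-3.5,0,0],[0.013,-0.0155,-0.018,0,-3.5,0,0],[0.013,-0.0155,-0.018,0,-3.5,0,0],[0.013,-0.0155,-0.018,0,-3.5,0,0],[0.013,-0.0155,-0.018,0,-3.5,0,0]]]'

```text
time: 2.3
tool_pos: [0.459, 0.0767, 0.1305]
tool_rot: [0.302, 0.004, 0.953, 0.002]
contact_force: [0.9, -0.1, 1.0]
gripper_width: 0.004
grasp_force: 0.0
```

play_rows --series '[[[0.014,0,-0.0065,0,0,0,0],[0.014,0,-0.0065,0,0,0,0],[0.014,0,-0.0065,0,0,0,0],[0.014,0,-0.0065,0,0,0,0],[0,0,0,0,0,0,0],[0,0,0,0,0,0,0]]]'

```text
time: 2.9
tool_pos: [0.5142, 0.0771, 0.1046]
tool_rot: [0.3, 0.004, 0.954, 0.002]
contact_force: [0.0, 0.3, 0.2]
gripper_width: -0.003
grasp_force: 0.0
```

```bash
python3 - <<'E'
from h import *
f=grab('side','s1')['frame'];g=grab('top','t1')['frame']
A=cv2.resize(f[160:300,260:400],(400,400));B=cv2.resize(g[170:310,250:390],(400,400))
cv2.imwrite('pics/c1.png',np.hstack([A,B]));s=manip.state();print(s['tool_pos'],s['contact_force'])
E
```

```text
[0.51434075 0.07697787 0.10539724] [ 0.17846604 -0.03950638  0.90230941]
```

View pics/c1.png

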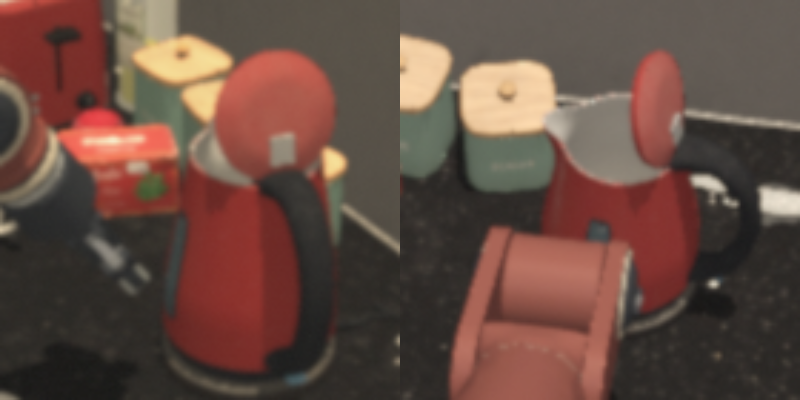

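The crop shows the fingertips at (145,275), just left of the window at (175,270), with a clear gap. I'll hold there for two seconds.

play_rows --series '[[[0,0,0,0,0,0,0],[0,0,0,0,0,0,0],[0,0,0,0,0,0,0],[0,0,0,0,0,0,0],[0,0,0,0,0,0,0],[0,0,0,0,0,0,0],[0,0,0,0,0,0,0],[0,0,0,0,0,0,0],[0,0,0,0,0,0,0],[0,0,0,0,0,0,0]]]'

```text
time: 4.0
tool_pos: [0.5148, 0.0766, 0.1053]
tool_rot: [0.301, 0.004, 0.954, 0.001]
contact_force: [-0.1, -0.3, 0.1]
gripper_width: 0.001
grasp_force: 0.0
```

play_rows --series '[[[0,0,0,0,0,0,0],[0,0,0,0,0,0,0],[0,0,0,0,0,0,0],[0,0,0,0,0,0,0],[0,0,0,0,0,0,0],[0,0,0,0,0,0,0],[0,0,0,0,0,0,0],[0,0,0,0,0,0,0],[0,0,0,0,0,0,0],[0,0,0,0,0,0,0]]]'

```text
time: 5.0
tool_pos: [0.5148, 0.0766, 0.1053]
tool_rot: [0.301, 0.004, 0.954, 0.001]
contact_force: [0.2, -1.2, 0.2]
gripper_width: 0.001
grasp_force: 0.0
```

play_rows --series '[[[0,0,0,0,0,0,0],[0,0,0,0,0,0,0],[0,0,0,0,0,0,0],[-0.014,0,0.01,0,0,0,0],[-0.014,0,0.01,0,0,0,0],[-0.014,0,0.02,0,0,0,0],[-0.014,0,0.03,0,0,0,0],[-0.01,0,0.03,0,0,0,0],[0,-0.01,0.035,0,0,0,0],[0,-0.01,0.035,0,0,0,0]]]'

```text
time: 6.0
tool_pos: [0.4483, 0.0567, 0.2767]
tool_rot: [0.301, 0.003, 0.954, 0.001]
contact_force: [0.4, -0.5, 0.6]
gripper_width: 0.002
grasp_force: 0.0
```

play_rows --series '[[[0,-0.014,0.009,0,3.5,0,0],[0,-0.014,0.009,0,3.5,0,0],[0,-0.014,0.009,0,3.5,0,0],[0,-0.014,0.009,0,3.5,0,0],[0,-0.014,0.009,0,3.5,0,0],[0,-0.014,0.009,0,3.5,0,0],[0,-0.014,0.009,0,3.5,0,0],[0,-0.014,0.009,0,3.5,0,0],[0,-0.014,0.009,0,3.5,0,0],[0,-0.014,0.009,0,3.5,0,0]]]'

```text
time: 7.0
tool_pos: [0.4489, -0.0841, 0.3658]
tool_rot: [-0.001, 0.004, 1.0, -0.0]
contact_force: [0.5, 0.1, -0.1]
gripper_width: 0.003
grasp_force: 0.0
```

play_rows --series '[[[0.022,0,0,0,0,0,0],[0.022,0,0,0,0,0,0],[0.022,0,0,0,0,0,0],[0.022,0,0,0,0,0,0],[0.022,0,0,0,0,0,0],[0.022,0,0,0,0,0,0],[0.022,0,0,0,0,0,0],[0.018,0,0,0,0,0,0],[0,0,-0.025,0,0,0,0],[0,0,-0.025,0,0,0,0]]]'

```text
time: 8.0
tool_pos: [0.6219, -0.0835, 0.3153]
tool_rot: [0.001, 0.004, 1.0, -0.0]
contact_force: [0.3, 0.6, 0.2]
gripper_width: -0.006
grasp_force: 0.0
```

play_rows --series '[[[0,0.02,0,0,0,0,0],[0,0.02,0,0,0,0,0],[0,0.015,0,0,0,0,0],[0,0.01,0,0,0,0,0],[0,0.01,-0.002,0,0,0,0],[0,0.01,-0.002,0,0,0,0],[0,0.01,-0.002,0,0,0,0],[0,0.01,-0.004,0,0,0,0],[0,0,0,0,0,0,0]]]'

```text
time: 8.9
tool_pos: [0.6206, 0.0227, 0.3048]
tool_rot: [-0.0, 0.004, 1.0, 0.0]
contact_force: [0.2, 0.1, 0.6]
gripper_width: -0.0
grasp_force: 0.0
```

```bash
python3 - <<'E'
from h import *
f=grab('side','s2')['frame'];g=grab('top','t2')['frame']
A=cv2.resize(f[110:300,280:420],(295,400));B=cv2.resize(g[130:290,250:410],(400,400))
cv2.imwrite('pics/c2.png',np.hstack([A,B]));s=manip.state();print(s['tool_pos'],s['contact_force'])
E
```

```text
[0.62062847 0.02174086 0.30497416] [ 0.32264641 -0.31386806 -0.02923308]
```

View pics/c2.png

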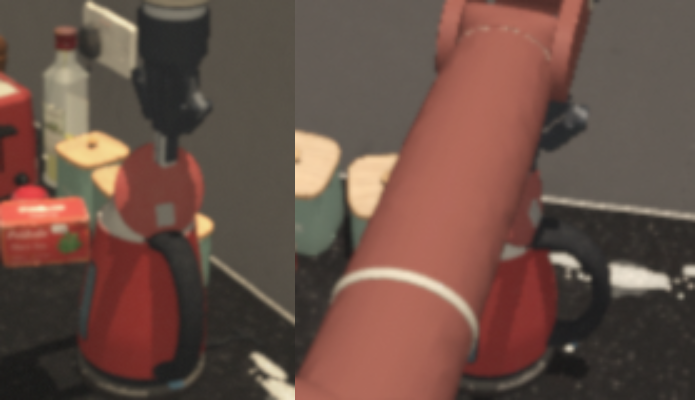

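The side view shows the fingers against the outer face of the lid near its rim, at about (165,150), and the kettle is undisturbed. I'll carry on along the arc.

play_rows --series '[[[0,0.006,-0.001,0,0,0,0],[0,0.006,-0.002,0,0,0,0],[0,0.007,-0.004,0,0,0,0],[0,0.007,-0.005,0,0,0,0],[0,0.007,-0.006,0,0,0,0],[0,0.006,-0.007,0,0,0,0],[0,0.005,-0.007,0,0,0,0],[0,0.004,-0.007,0,0,0,0],[0,0.003,-0.007,0,0,0,0],[0,0,0,0,0,0,0]]]'

```text
time: 10.0
tool_pos: [0.6199, 0.073, 0.2572]
tool_rot: [-0.002, 0.004, 1.0, 0.0]
contact_force: [0.1, -1.0, -0.5]
gripper_width: -0.003
grasp_force: 0.0
```

play_rows --series '[[[0,0.002,-0.005,0,0,0,0],[0,0.001,-0.005,0,0,0,0],[0,0.001,-0.004,0,0,0,0],[0,0,-0.003,0,0,0,0],[0,0,0,0,0,0,0],[0,0,0,0,0,0,0]]]'

```text
time: 10.6
tool_pos: [0.6207, 0.0764, 0.2421]
tool_rot: [-0.0, 0.004, 1.0, -0.0]
contact_force: [0.3, -0.1, 0.9]
gripper_width: -0.002
grasp_force: 0.0
```

Next I'll press down in small steps until the force shows the lid is at its stop.

play_rows --series '[[[0,0,-0.002,0,0,0,0],[0,0,-0.002,0,0,0,0],[0,0,0,0,0,0,0],[0,0,0,0,0,0,0]]]'

```text
time: 11.0
tool_pos: [0.6207, 0.0765, 0.2382]
tool_rot: [-0.0, 0.004, 1.0, -0.0]
contact_force: [0.2, -0.3, 0.6]
gripper_width: -0.0
grasp_force: 0.0
```

play_rows --series '[[[0,0,-0.001,0,0,0,0],[0,0,-0.001,0,0,0,0],[0,0,0,0,0,0,0]]]'

```text
time: 11.3
tool_pos: [0.6208, 0.0766, 0.2362]
tool_rot: [-0.0, 0.004, 1.0, -0.0]
contact_force: [-0.9, 0.3, -0.1]
gripper_width: -0.002
grasp_force: 0.0
```

play_rows --series '[[[0,0,-0.001,0,0,0,0],[0,0,-0.001,0,0,0,0],[0,0,0,0,0,0,0]]]'

```text
time: 11.6
tool_pos: [0.6208, 0.0766, 0.2341]
tool_rot: [-0.0, 0.004, 1.0, -0.0]
contact_force: [-0.0, 0.1, -0.4]
gripper_width: 0.0
grasp_force: 0.1
```

play_rows --series '[[[0,0,-0.001,0,0,0,0],[0,0,-0.001,0,0,0,0],[0,0,0,0,0,0,0]]]'

```text
time: 11.9
tool_pos: [0.6209, 0.0766, 0.2333]
tool_rot: [0.0, 0.004, 1.0, 0.0]
contact_force: [-1.2, -0.5, 5.1]
gripper_width: 0.004
grasp_force: 2.3
```

```bash
python3 - <<'E'
from h import *
f=grab('side','s3')['frame'];g=grab('top','t3')['frame']
A=cv2.resize(f[130:300,290:410],(424,600),interpolation=2)
cv2.imwrite('pics/c3.png',A);s=manip.state();print(s['tool_pos'],s['contact_force'])
E
```

```text
[0.62096768 0.07665249 0.23328725] [-1.92276625  0.34870207  5.33109135]
```

View pics/c3.png

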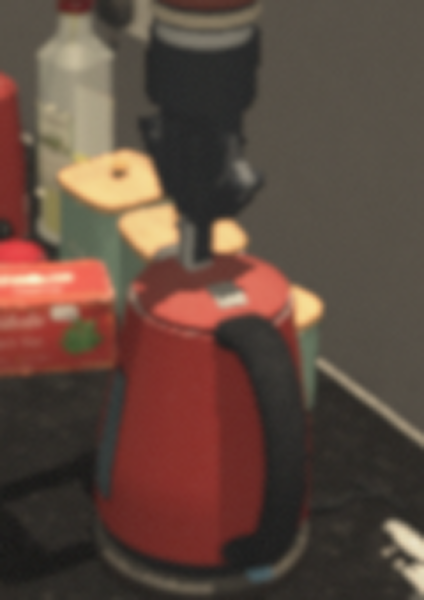

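The lid lies level in the rim at about (210,290), with the fingertips on it and 5 N upward. I'll press a little more, hold, then lift off.

play_rows --series '[[[0,0,-0.001,0,0,0,0],[0,0,0,0,0,0,0],[0,0,0,0,0,0,0],[0,0,0,0,0,0,0]]]'

```text
time: 12.4
tool_pos: [0.6212, 0.0767, 0.2332]
tool_rot: [0.001, 0.004, 1.0, 0.0]
contact_force: [-2.5, 1.6, 7.7]
gripper_width: 0.003
grasp_force: 3.9
```

play_rows --series '[[[0,0,0.005,0,0,0,0],[0,0,0.01,0,0,0,0],[0,0,0.02,0,0,0,0],[0,0,0.03,0,0,0,0],[0,0,0.03,0,0,0,0],[-0.03,0,0.02,0,0,0,0],[-0.03,0,0,0,0,0,0],[-0.03,0,0,0,0,0,0],[-0.03,0,0,0,0,0,0],[-0.03,0,0,0,0,0,0]]]'

```text
time: 13.4
tool_pos: [0.4696, 0.0765, 0.3463]
tool_rot: [-0.0, 0.004, 1.0, -0.0]
contact_force: [0.2, -0.4, 0.3]
gripper_width: 0.001
grasp_force: 0.0
```

```bash
python3 - <<'E'
from h import *
f=grab('side','s4')['frame'];g=grab('top','t4')['frame']
A=cv2.resize(f[180:300,290:410],(400,400),interpolation=2);B=cv2.resize(g[170:290,270:390],(400,400),interpolation=2)
cv2.imwrite('pics/c4.png',np.hstack([A,B]))
E
```

```text
(no output)
```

View pics/c4.png

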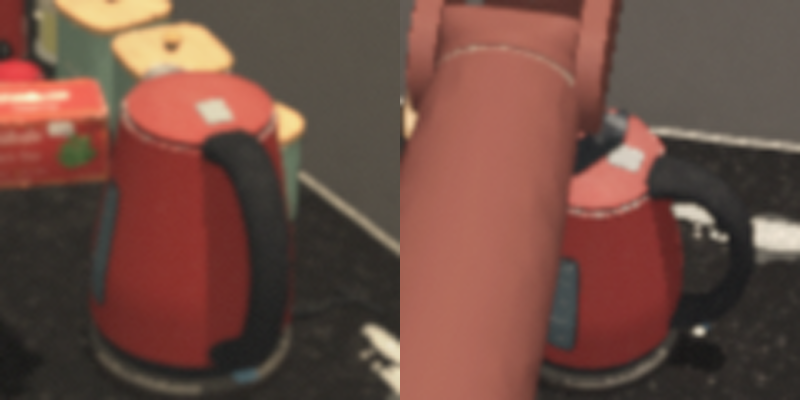

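The lid sits flush all round (side view, rim at about (195,110)), the kettle stands where it was, and the arm is clear.

```bash
python3 -c "
from plant import manip
print(manip.job_done())"
```

```text
the job is handed in; nothing more can be done
None
```

I held the fingertips still about 35 mm in front of the water window for over two seconds, pushed the lid down to its stop and moved clear; the last pictures show the lid flush and the kettle in place, and I handed the job in at about 13.5 s (no verdict came back).

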